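# Tare the empty cup on the market scale

### The arm

A 7-joint arm with a two-finger parallel gripper is mounted at the origin on the work surface. World frame = base frame: x ahead of the robot, y to its left, z up, the work surface at z = 0. Lengths are in m, angles in degrees, forces in N, time in s.
With the tool pointing down it reaches from about 0.425 to 0.875 m from the base axis. Payload 4.7 kg.
Tool frame: the origin (TCP) lies between the finger pads; the fingertips stand 25 mm ahead of it and the grasp point (between the pads) lies 6 mm ahead of it (env.tip_reach is the distance from the TCP to the fingertips, in m); z points along the fingers, y is the direction in which the jaws open and shut (so a half turn about z gives the same grasp; the last joint's range is limited). The gripper opens to 87 mm and grips with 3 to 60 N. Pads are 19 mm wide; open, the fingers measure 117 mm over their backs; the gripper's body (75 mm by 190 mm) begins 51 mm behind the grasp point.
Start: joints at [-74.25, 18.392, -4.016, 83.108, 1.295, 78.541, -3.26], TCP at [0.168, 0.628, 0.248] pointing down, gripper open.
Joint ranges: [-163.93, 163.93], [-17.29, 119.83], [-79.2, 71.16], [3.27, 140.29], [-89.18, 269.18], [5.43, 117.66], [-154.24, 154.24]. Speed limits (degrees/s): [147.25, 147.25, 180, 180, 180, 180, 180].

### API

Orientations are given as [roll, pitch, yaw] about the fixed x, y, z axes, in that order (R = Rz(yaw) Ry(pitch) Rx(roll)).
In Python, from cell import env, viewer, job gives the robot as it stands.
- The arm moves only by the tool move_arm, never from a script. Its argument "steps" is a list of rows, each a list of 7 numbers: the finger opening in cm, from 0 to 8.7, then the shift along the tool's x, y, z in cm, then the turn, a rotation vector about the tool's x, y, z in rad. In form: [[fingers, tx, ty, tz, wx, wy, wz], ...]. A call has 1 to 5 rows; each row shifts and turns the commanded pose from where the row before left it, along the tool's axes as they then stand; what a row does not reach is not made up. A row lasts 1/12 s, in which the tool goes at most 41.7 mm and 7.16 degrees, less where a joint would pass 70% of its speed; a pose out of reach is approached as far as the arm can. A call is refused whole if a number of a shift passes 4.17 or a number of a turn 0.125, either way. A call with a gripper value outside its range is refused whole. The fingers move at their own pace and stop on an object; "force" is the grip in N (left out, the last holds). Time passes only in rows, so rows that do not move let the fingers close. It gives the time, the measured TCP pose, the force and the opening at its end, in the units of the state.
- env.get_obs(): the state, without advancing time (a new reading comes with each control period).
- viewer.read_camera(name): name is "scene" or "top" or "wrist"; returns a dict with "img" (400x640x3 uint8, red, green, blue), "vfov" (degrees; the focal length in pixels is half the picture's height over the tangent of half this angle, whatever the lens; pixels are square), "cx", "cy" (the principal point, pixels), "extrinsics" (4x4, takes a point from world to camera coordinates); the wrist camera has in their place "mount" (4x4, takes a point from camera to tool coordinates, whose origin is the TCP and whose axes are the flange's). Camera axes: x right, y down, z forward; pixel columns grow to the right and rows downward; lengths in m; the calibration is good to about 2 mm. A picture is of the moment at which its call begins: read the wrist's pose just before it. There is no depth.
- job.sign_off(): hands the job in, once; it reports no verdict.
The state is a dict: "time_s": time; "qpos": joint angles; "joint_velocities": joint speeds; "effort": joint torques, N m; "tool_pos": TCP position; "tool_rot": TCP orientation; "force": force on the tool from outside, world axes, zero at the start; "wrist_torque": the same for the moment, N m; "grip_width": finger opening in m.
Only numpy, scipy, OpenCV 4.12 (cv2) and the standard library are available. Lean on these libraries where they do the work, as an engineer would, in place of code of your own. Each camera call takes 0.05 s, during which the arm holds its last target.

### The job

Set the empty straight-sided steel cup upright on the scale's steel pan, near its middle, and let go of it. Then zero the scale: press its oblong tare key with a fingertip's force (about 5 N, for about half a second) and take the hand away. Do not press the round key, and do not press so hard (above 40 N) as to spoil the keypad.

Things in the scene. Friction and masses are not known exactly. Their poses are not given: they have to be found in the camera images.
- cup: Empty open steel cup, a straight cylinder 54 mm in outer diameter, 65 mm high, wall 3 mm, 0.12 kg, standing mouth up on the table. It, a low wide steel bowl (84 mm), a black lidded pot and a taller tin (110 mm) stand in any order, two each side of the scale, the two on one side 110 to 180 mm apart along world x. Origin: centre of the cup's underside; z up.
- pan (a point): Centre of the top face of the scale's flat steel pan, 150 mm (x) by 220 mm (y), 55 mm above the table. The scale is a fixed grey box 270 x 250 mm, 45 mm high; its x axis points from the key panel (robot side) to the pan, y along the row of keys, z up.
- tare_key: Tare key: the oblong of two white keys on the scale's black panel, 26 mm (x) by 52 mm (y), at the panel's left or right, 155 mm from the pan's centre along x. Origin: centre of its underside; flat top 6 mm higher, 49 mm above the table, 4 mm above the panel. Pressed straight down: 3 N per mm, hard stop at 2 mm (6 N), springs back. Registers when held at 2.5 N or more for 0.2 s.
- power_key: Round on/off key, not to be pressed: white disc 26 mm in diameter, 120 mm from the tare key on the same panel. Origin: centre of its underside, z up; top 6 mm higher.
There are look-alikes about, which are no part of the job. What is shaped like the cup but orange or purple is not meant.

How it is judged (in metres and radians):
On the way, in this order (a step that is already met when the one before it is completed fails the run):
1. the cup stands upright on the pan, near its middle, let go (horizontal distance between cup and pan below 0.05 m and z of cup in the frame of pan between -0.006 and 0.006 m and angle between cup's own z axis and vertical below 0.15 rad and contact force between cup and the fingers below 0.1 N), for 0.2 s.
2. the tare key is held pressed with at least 2.5 N (contact force between tare_key and anything else above 2.5 N), for 0.2 s.
At the end, for the whole second after the job is handed in: The cup stands upright (within 8 degrees) and still on the pan, its centre within 50 mm of the pan's centre, and the tare key, pressed after the cup was set down, is released (horizontal distance between cup and pan below 0.05 m and z of cup in the frame of pan between -0.006 and 0.006 m and angle between cup's own z axis and vertical below 0.15 rad and linear speed of cup below 0.02 m/s and contact force between tare_key and anything else below 0.1 N); the robot touches nothing.
It fails at once if the round key is pressed (more than 2 N) (contact force between power_key and anything else above 2 N).
It fails at once if the tare key is pressed with more than 40 N (contact force between tare_key and anything else above 40 N).
It fails at once if the cup is dropped: out of the fingers more than 40 mm above the pan (contact force between cup and the fingers below 0.05 N and horizontal distance between cup and pan below 0.08 m and z of cup in the frame of pan above 0.04 m).
It also fails if it takes over 50 s, if anything falls off the work surface, if the arm or the gripper's body presses on something with over 40 N, if the wrist force passes 120 N, or if a joint passes its speed limit or range.

## Working session

There is one attempt and no reset: what is moved stays moved. The work goes in short steps, Python scripts to look and compute and a tool call to move; the robot and the scene stay as the last step left them, time stands still between calls to the robot, and variables do not carry over. Pictures are saved under pics/ and viewed, and the job is handed in when it is done.

Besides the shell and the picture viewer there is one more tool, called after "Request:" as a command line: name --pt "numbers of a row" for each row, then --argument value for the rest. move_arm: Moves the arm, as the interface text tells. Its arguments: {"type":"object","properties":{"steps":{"type":"array"},"force":{"type":"number"}},"required":["steps"]}

```bash
ls; mkdir -p pics
python3 - <<'E'
from cell import env, viewer, job
import cv2
o=env.get_obs(); print(o['time_s'],o['tool_pos'],o['tool_rot'],o['grip_width'],env.tip_reach)
for n in ("scene","top","wrist"):
    c=viewer.read_camera(n); cv2.imwrite(f"pics/a_{n}.png",c["img"][:,:,::-1]); print(n,c["vfov"],c["cx"],c["cy"],{k:c[k].round(4).tolist() for k in("extrinsics","mount") if k in c}, [k for k in c])
E
```

```text
pics
0.0 [0.16750605 0.62751811 0.24645493] [-1.79888995e+02  5.52905044e-03  1.65059556e+02] 0.08724830431325944 0.025
scene 54.066023689144934 324.47661027761677 201.17531037427375 {'extrinsics': [[-0.5259, 0.8505, -0.0078, 0.2976], [0.6851, 0.4181, -0.5965, -0.2833], [-0.5041, -0.3191, -0.8026, 1.3472], [0.0, 0.0, 0.0, 1.0]]} ['img', 'vfov', 'cx', 'cy', 'extrinsics']
top 51.5232305599348 326.6554862891693 199.57913720192423 {'extrinsics': [[0.0008, -0.9999, -0.0129, -0.0445], [-0.9936, 0.0006, -0.1132, 0.4992], [0.1132, 0.0129, -0.9935, 0.9174], [0.0, 0.0, 0.0, 1.0]]} ['img', 'vfov', 'cx', 'cy', 'extrinsics']
wrist 67.97941716347951 321.5976435885646 199.27204966617566 {'mount': [[-0.0011, -0.9691, -0.2467, 0.0669], [1.0, -0.001, -0.0006, -0.0], [0.0003, -0.2467, 0.9691, -0.1367], [0.0, 0.0, 0.0, 1.0]]} ['img', 'vfov', 'cx', 'cy', 'mount']
```

View pics/a_scene.png

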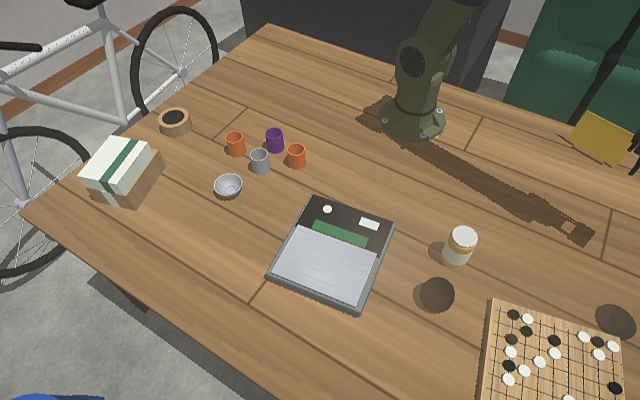

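View pics/a_top.png

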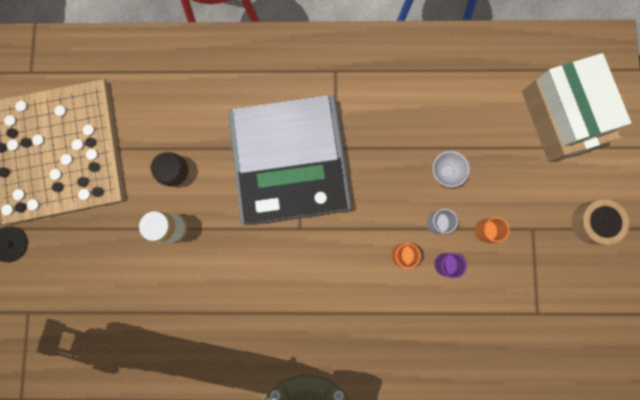

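View pics/a_wrist.png

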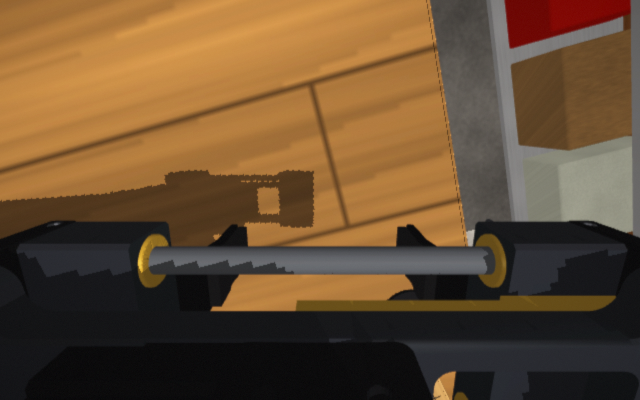

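Run:
```python
import cv2
t=cv2.imread("pics/a_top.png"); s=cv2.imread("pics/a_scene.png")
a=cv2.resize(t[140:290,380:530],(560,560),interpolation=cv2.INTER_CUBIC)
cv2.imwrite("pics/crop1.png",a)
b=cv2.resize(t[90:230,220:360],(560,560),interpolation=cv2.INTER_CUBIC)
cv2.imwrite("pics/crop2.png",b)
c=cv2.resize(s[115:205,205:325],(800,600),interpolation=cv2.INTER_CUBIC)
cv2.imwrite("pics/crop3.png",c)
```

```text
(no output)
```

View pics/crop1.png

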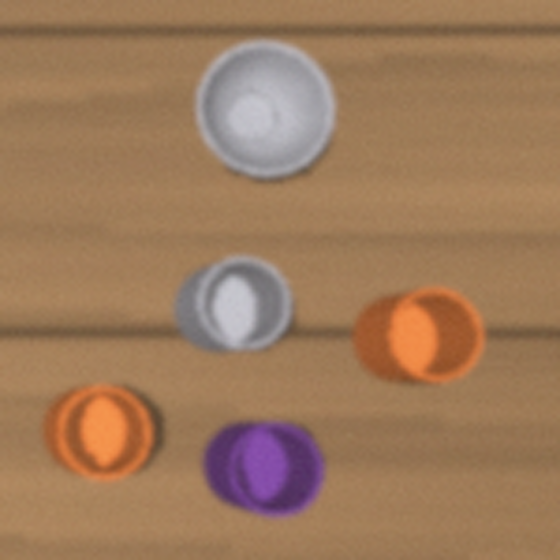

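View pics/crop2.png

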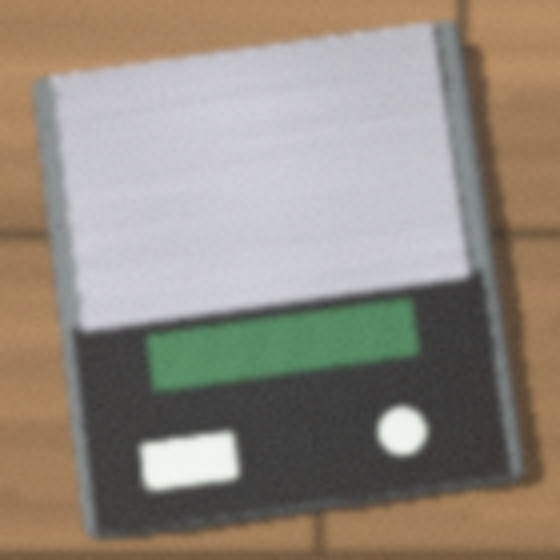

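View pics/crop3.png

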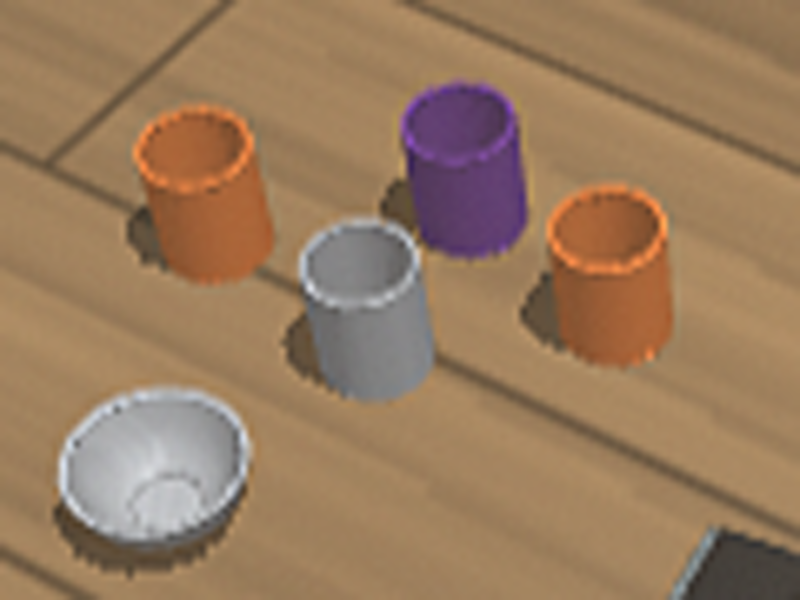

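```bash
cat > h.py <<'E'
import numpy as np, cv2
from cell import env, viewer, job
def cal(n):
    c=viewer.read_camera(n); f=200/np.tan(np.radians(c["vfov"]/2)); return c,f
def ray(c,uv,z,T=None):
    f=c["img"].shape[0]/2/np.tan(np.radians(c["vfov"]/2))
    E=c["extrinsics"] if T is None else T
    R=E[:3,:3]; o=-R.T@E[:3,3]; d=R.T@np.array([(uv[0]-c["cx"])/f,(uv[1]-c["cy"])/f,1])
    return o+d*(z-o[2])/d[2]
def proj(c,p,T=None):
    f=c["img"].shape[0]/2/np.tan(np.radians(c["vfov"]/2))
    E=c["extrinsics"] if T is None else T
    q=E[:3,:3]@p+E[:3,3]; return q[:2]/q[2]*f+[c["cx"],c["cy"]]
E
python3 - <<'E'
from h import *
c=viewer.read_camera("top"); s=viewer.read_camera("scene")
def A(p):return np.array(p)/3.733+[380-.37,140-.37]
def B(p):return np.array(p)/4+[220-.37,90-.37]
def C(p):return np.array(p)/6.667+[205-.42,115-.42]
print("cup top",ray(c,A((245,304)),.065)," scene",ray(s,C((361,263)),.065))
for n,p,z in(("oL",(105,432),.065),("pu",(277,468),.065),("oR",(439,335),.065),("bowl",(266,109),.04)):print(n,ray(c,A(p),z))
t=ray(c,B((190,461)),.049);r=ray(c,B((403,431)),.049);print("tare",t,"pow",r,np.linalg.norm(t-r))
P=[ray(c,B(p),.055) for p in((52,77),(435,24),(470,275),(82,330))];print(np.round(P,4)); pc=np.mean(P,0);print(pc,[np.linalg.norm(P[i]-P[i-1]).round(4) for i in range(4)])
d=P[1]-P[0]+P[2]-P[3];e=P[0]-P[3]+P[1]-P[2];print("yaw y-edge",np.degrees(np.arctan2(-d[1],-d[0]))-90,np.degrees(np.arctan2(e[1],e[0])))
print("tare-> pan", (pc-t)@(e/np.linalg.norm(e)))
o=env.get_obs();print(o["time_s"])
E
```

```text
cup top [ 0.44783953 -0.30240956  0.065     ]  scene [ 0.44945345 -0.30104044  0.065     ]
oL [ 0.37396737 -0.21962741  0.065     ]
pu [ 0.35357488 -0.3177608   0.065     ]
oR [ 0.42987706 -0.41381434  0.065     ]
bowl [ 0.56764513 -0.32562256  0.04      ]
tare [0.48494967 0.08814277 0.049     ] pow [ 0.5017199  -0.03066851  0.049     ] 0.11998900178148468
[[ 0.7043  0.1698  0.055 ]
 [ 0.7347 -0.0485  0.055 ]
 [ 0.589  -0.0682  0.055 ]
 [ 0.5581  0.149   0.055 ]]
[0.64651835 0.05053484 0.055     ] [np.float64(0.1477), np.float64(0.2204), np.float64(0.1471), np.float64(0.2194)]
yaw y-edge 8.017736473729883 7.8758698959704825
tare-> pan 0.1548913331394627
0.25
```

The cup meant is the plain grey steel one at top (443,222). The look-alikes are orange at (407,256) and (491,230), and purple at (451,265). The steel dish at (451,169) is low and wide, so it is the bowl. The enlarged crop shows straight grey sides, and the two cameras agree within 2 mm. The tare key is the oblong at (267,205), and its 120 mm and 155 mm distances check.

```bash
cat > plan.py <<'E'
import numpy as np
from scipy.spatial.transform import Rotation as R
def plan(p0,yaw0,way,grip,dec=2):
    """way: list of (pos, yaw); prints rounded rows"""
    p=np.array(p0,float);M=R.from_euler('xyz',[180,0,yaw0],degrees=True);rows=[]
    for q,y in way:
        T=R.from_euler('xyz',[180,0,y],degrees=True)
        d=np.round(M.inv().apply(np.array(q)-p)*100,dec)
        w=np.round((M.inv()*T).as_rotvec(),3)
        rows.append([grip,*d.tolist(),0,0,w[2].item()])
        p=p+M.apply(d/100);M=M*R.from_rotvec([0,0,w[2]])
    for i in range(0,len(rows),5):print([[round(float(v),3)+0 for v in r] for r in rows[i:i+5]])
    print(p,M.as_euler('xyz',degrees=True))
E
python3 - <<'E'
from plan import *
a=np.linspace(75.06,-33.95,31)[1:];r=np.linspace(.6495,.5408,31)[1:];y=np.linspace(165.06,16.5,31)[1:]
plan([.1675,.6275,.2465],165.06,[([k*np.cos(np.radians(t)),k*np.sin(np.radians(t)),.2465],q) for k,t,q in zip(r,a,y)],8.0)
E
```

```text
[[8.0, -4.09, -0.49, 0.0, 0.0, 0.0, 0.086], [8.0, -4.08, -0.4, 0.0, 0.0, 0.0, 0.087], [8.0, -4.06, -0.3, 0.0, 0.0, 0.0, 0.086], [8.0, -4.05, -0.21, 0.0, 0.0, 0.0, 0.087], [8.0, -4.03, -0.12, 0.0, 0.0, 0.0, 0.086]]
[[8.0, -4.01, -0.03, 0.0, 0.0, 0.0, 0.087], [8.0, -3.99, 0.06, 0.0, 0.0, 0.0, 0.086], [8.0, -3.96, 0.15, 0.0, 0.0, 0.0, 0.086], [8.0, -3.93, 0.24, 0.0, 0.0, 0.0, 0.087], [8.0, -3.9, 0.32, 0.0, 0.0, 0.0, 0.086]]
[[8.0, -3.87, 0.41, 0.0, 0.0, 0.0, 0.087], [8.0, -3.84, 0.49, 0.0, 0.0, 0.0, 0.086], [8.0, -3.81, 0.58, 0.0, 0.0, 0.0, 0.087], [8.0, -3.77, 0.66, 0.0, 0.0, 0.0, 0.086], [8.0, -3.73, 0.73, 0.0, 0.0, 0.0, 0.086]]
[[8.0, -3.69, 0.82, 0.0, 0.0, 0.0, 0.087], [8.0, -3.65, 0.89, 0.0, 0.0, 0.0, 0.086], [8.0, -3.6, 0.97, 0.0, 0.0, 0.0, 0.087], [8.0, -3.57, 1.04, 0.0, 0.0, 0.0, 0.086], [8.0, -3.51, 1.12, 0.0, 0.0, 0.0, 0.087]]
[[8.0, -3.47, 1.18, 0.0, 0.0, 0.0, 0.086], [8.0, -3.42, 1.26, 0.0, 0.0, 0.0, 0.086], [8.0, -3.37, 1.32, 0.0, 0.0, 0.0, 0.087], [8.0, -3.32, 1.39, 0.0, 0.0, 0.0, 0.086], [8.0, -3.26, 1.45, 0.0, 0.0, 0.0, 0.087]]
[[8.0, -3.21, 1.52, 0.0, 0.0, 0.0, 0.086], [8.0, -3.16, 1.58, 0.0, 0.0, 0.0, 0.087], [8.0, -3.1, 1.64, 0.0, 0.0, 0.0, 0.086], [8.0, -3.04, 1.69, 0.0, 0.0, 0.0, 0.086], [8.0, -2.98, 1.75, 0.0, 0.0, 0.0, 0.087]]
[ 0.44862636 -0.30199752  0.2465    ] [-1.80000000e+02 -1.27222187e-14  1.64920437e+01]
```

Request:
move_arm --pt "8.0 -4.1 -0.5 0 0 0 0.086" --pt "8.0 -4.1 -0.4 0 0 0 0.086" --pt "8.0 -4.1 -0.3 0 0 0 0.086" --pt "8.0 -4.0 -0.2 0 0 0 0.086" --pt "8.0 -4.0 -0.1 0 0 0 0.086" --force 20

```text
time_s: 0.67
tool_pos: [0.3469, 0.5288, 0.2474]
tool_rot: [180.0, 0.0, 140.2]
force: [0.7, -0.1, 0.6]
grip_width: 0.0805
```

Request:
move_arm --pt "8.0 -4.0 0 0 0 0 0.086" --pt "8.0 -4.0 0.1 0 0 0 0.086" --pt "8.0 -4.0 0.1 0 0 0 0.086" --pt "8.0 -3.9 0.2 0 0 0 0.086" --pt "8.0 -3.9 0.3 0 0 0 0.086"

```text
time_s: 1.08
tool_pos: [0.4801, 0.3832, 0.2475]
tool_rot: [180.0, -0.0, 115.5]
force: [0.7, 0.6, 0.3]
grip_width: 0.0802
```

Request:
move_arm --pt "8.0 -3.9 0.4 0 0 0 0.086" --pt "8.0 -3.8 0.5 0 0 0 0.086" --pt "8.0 -3.8 0.6 0 0 0 0.086" --pt "8.0 -3.8 0.7 0 0 0 0.086" --pt "8.0 -3.7 0.7 0 0 0 0.086"

```text
time_s: 1.5
tool_pos: [0.5597, 0.2088, 0.2475]
tool_rot: [180.0, 0.0, 90.9]
force: [0.6, -0.6, -0.4]
grip_width: 0.0797
```

Request:
move_arm --pt "8.0 -3.7 0.8 0 0 0 0.086" --pt "8.0 -3.6 0.9 0 0 0 0.086" --pt "8.0 -3.6 1.0 0 0 0 0.086" --pt "8.0 -3.6 1.0 0 0 0 0.086" --pt "8.0 -3.5 1.1 0 0 0 0.086"

```text
time_s: 1.92
tool_pos: [0.5792, 0.0243, 0.2476]
tool_rot: [180.0, -0.0, 66.3]
force: [1.0, 0.1, -1.4]
grip_width: 0.0802
```

Request:
move_arm --pt "8.0 -3.5 1.2 0 0 0 0.086" --pt "8.0 -3.4 1.3 0 0 0 0.086" --pt "8.0 -3.4 1.3 0 0 0 0.086" --pt "8.0 -3.3 1.4 0 0 0 0.086" --pt "8.0 -3.3 1.4 0 0 0 0.086"

```text
time_s: 2.33
tool_pos: [0.5414, -0.1522, 0.2476]
tool_rot: [180.0, -0.0, 41.6]
force: [0.3, 0.7, -0.3]
grip_width: 0.0804
```

Request:
move_arm --pt "8.0 -3.2 1.5 0 0 0 0.086" --pt "8.0 -3.2 1.6 0 0 0 0.086" --pt "8.0 -3.1 1.6 0 0 0 0.086" --pt "8.0 -3.0 1.7 0 0 0 0.086" --pt "8.0 -3.0 1.7 0 0 0 0.086"

```text
time_s: 2.75
tool_pos: [0.4529, -0.3023, 0.2476]
tool_rot: [180.0, -0.0, 17.0]
force: [-0.2, -0.4, -0.4]
grip_width: 0.0801
```

Request:
move_arm --pt "8.0 0 0 0 0 0 0" --pt "8.0 0 0 0 0 0 0"

```text
time_s: 2.92
tool_pos: [0.4521, -0.3031, 0.2479]
tool_rot: [-180.0, -0.0, 16.9]
force: [0.3, 0.2, 0.3]
grip_width: 0.0804
```

Run:
```python
from h import *
from scipy.spatial.transform import Rotation as R
o=env.get_obs();c=viewer.read_camera("wrist");img=c["img"][:,:,::-1].copy()
T=np.eye(4);T[:3,:3]=R.from_euler('xyz',o["tool_rot"],degrees=True).as_matrix();T[:3,3]=o["tool_pos"]
E=np.linalg.inv(T@c["mount"]);print(o["tool_pos"],o["tool_rot"])
for a in np.arange(0,360,15):
    u=proj(c,np.array([.4485+.027*np.cos(np.radians(a)),-.302+.027*np.sin(np.radians(a)),.065]),E);cv2.circle(img,tuple(int(v) for v in u.round()),1,(0,0,255),-1)
cv2.imwrite("pics/w1.png",img);np.save("E1.npy",E)
```

```text
[ 0.45211944 -0.30306651  0.24785136] [-1.79998801e+02 -4.93644493e-02  1.69476744e+01]
```

View pics/w1.png

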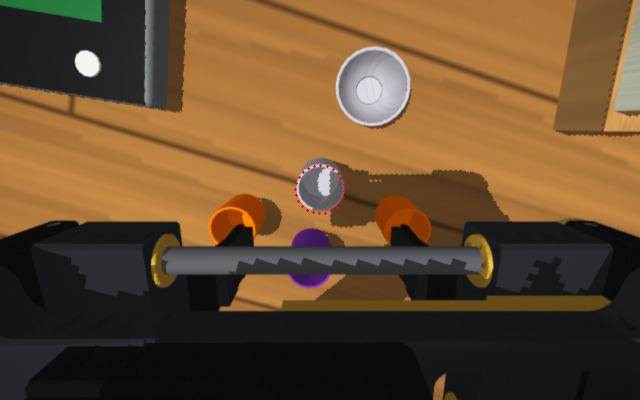

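Request:
move_arm --pt "8.0 -0.3 -0.2 2.0 0 0 0" --pt "8.0 0 0 4.0 0 0 0" --pt "8.0 0 0 4.0 0 0 0" --pt "8.0 0 0 3.0 0 0 0" --pt "8.0 0 0 2.0 0 0 0"

```text
time_s: 3.38
tool_pos: [0.45, -0.2967, 0.0939]
tool_rot: [-179.8, 0.2, 17.5]
force: [0.6, 0.8, 0.1]
grip_width: 0.08
```

Request:
move_arm --pt "8.0 0 0 2.0 0 0 0" --pt "8.0 0 0 2.0 0 0 0" --pt "8.0 0 0 1.2 0 0 0" --pt "8.0 0 0 0 0 0 0"

```text
time_s: 3.72
tool_pos: [0.4496, -0.2973, 0.0428]
tool_rot: [-179.8, 0.2, 17.4]
force: [-0.3, 0.1, -0.3]
grip_width: 0.0795
```

Request:
move_arm --pt "4.5 0 0 0 0 0 0" --pt "4.5 0 0 0 0 0 0" --pt "4.5 0 0 0 0 0 0" --pt "4.5 0 0 0 0 0 0" --pt "4.5 0 0 0 0 0 0" --force 20

```text
time_s: 4.13
tool_pos: [0.4512, -0.3002, 0.0465]
tool_rot: [179.9, -0.1, 17.2]
force: [0.5, 0.3, 3.0]
grip_width: 0.0547
```

Request:
move_arm --pt "4.5 0 0 -1.0 0 0 0" --pt "4.5 0 0 -2.0 0 0 0" --pt "4.5 0 0 -4.0 0 0 0" --pt "4.5 0 0 -4.0 0 0 0" --pt "4.5 0 0 -3.0 0 0 0"

```text
time_s: 4.55
tool_pos: [0.4504, -0.3007, 0.189]
tool_rot: [179.9, -0.1, 17.2]
force: [1.6, -0.1, -2.1]
grip_width: 0.0546
```

Request:
move_arm --pt "4.5 0 0 0 0 0 0" --pt "4.5 0 0 0 0 0 0"

```text
time_s: 4.72
tool_pos: [0.4514, -0.3004, 0.1879]
tool_rot: [179.9, -0.2, 17.2]
force: [0.3, 0.4, -2.0]
grip_width: 0.0542
```

Run:
```python
from h import *
from plan import *
o=env.get_obs();print(o["tool_pos"],o["tool_rot"],o["grip_width"],o["force"])
for n in("scene","wrist"):
    c=viewer.read_camera(n);cv2.imwrite(f"pics/b_{n}.png",c["img"][:,:,::-1])
o=env.get_obs();p=o["tool_pos"];print(p)
N=14
a0=np.degrees(np.arctan2(p[1],p[0]));r0=np.hypot(*p[:2]);g=[.6465,.0505]
a=np.linspace(a0,np.degrees(np.arctan2(g[1],g[0])),N+1)[1:];r=np.linspace(r0,np.hypot(*g),N+1)[1:];y=np.linspace(17,56,N+1)[1:]
plan(p,o["tool_rot"][2],[([k*np.cos(np.radians(t)),k*np.sin(np.radians(t)),p[2]],q) for k,t,q in zip(r,a,y)],4.5)
```

```text
[ 0.45135284 -0.30041867  0.18785573] [179.8976842   -0.24557725  17.23272026] 0.05423308127928426 [ 0.27998386  0.44358997 -1.95490907]
[ 0.44974252 -0.29916531  0.18481607]
[[4.5, 2.47, -1.09, 0.0, 0.0, 0.0, -0.044], [4.5, 2.49, -1.12, 0.0, 0.0, 0.0, -0.049], [4.5, 2.52, -1.14, 0.0, 0.0, 0.0, -0.049], [4.5, 2.55, -1.17, 0.0, 0.0, 0.0, -0.048], [4.5, 2.58, -1.18, 0.0, 0.0, 0.0, -0.049]]
[[4.5, 2.61, -1.2, 0.0, 0.0, 0.0, -0.048], [4.5, 2.63, -1.23, 0.0, 0.0, 0.0, -0.049], [4.5, 2.67, -1.25, 0.0, 0.0, 0.0, -0.049], [4.5, 2.7, -1.26, 0.0, 0.0, 0.0, -0.048], [4.5, 2.73, -1.29, 0.0, 0.0, 0.0, -0.049]]
[[4.5, 2.75, -1.31, 0.0, 0.0, 0.0, -0.049], [4.5, 2.79, -1.33, 0.0, 0.0, 0.0, -0.048], [4.5, 2.81, -1.35, 0.0, 0.0, 0.0, -0.049], [4.5, 2.85, -1.37, 0.0, 0.0, 0.0, -0.048]]
[0.64650272 0.0505303  0.18481607] [1.80000000e+02 1.27222187e-14 5.59755854e+01]
```

View pics/b_scene.png

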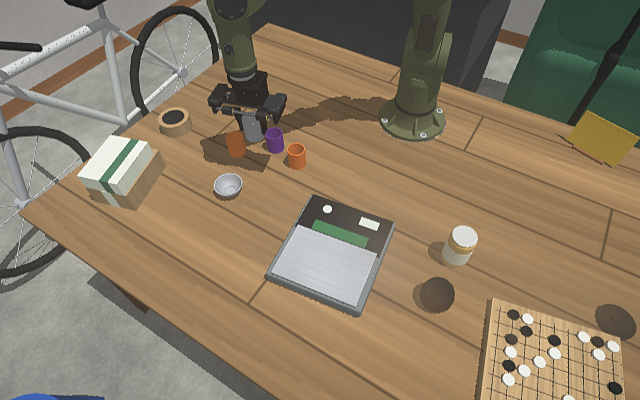

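The scene picture shows the grey cup held at (253,128), with the neighbours undisturbed. Next is the transfer.

Request:
move_arm --pt "4.5 2.5 -1.1 0 0 0 -0.048" --pt "4.5 2.5 -1.1 0 0 0 -0.048" --pt "4.5 2.5 -1.1 0 0 0 -0.048" --pt "4.5 2.5 -1.2 0 0 0 -0.048" --pt "4.5 2.6 -1.2 0 0 0 -0.048"

```text
time_s: 5.23
tool_pos: [0.5458, -0.1956, 0.1846]
tool_rot: [-179.9, 0.1, 31.3]
force: [-0.1, -0.7, -1.1]
grip_width: 0.0545
```

Request:
move_arm --pt "4.5 2.6 -1.2 0 0 0 -0.048" --pt "4.5 2.6 -1.2 0 0 0 -0.048" --pt "4.5 2.7 -1.2 0 0 0 -0.048" --pt "4.5 2.7 -1.3 0 0 0 -0.048" --pt "4.5 2.7 -1.3 0 0 0 -0.048"

```text
time_s: 5.65
tool_pos: [0.6151, -0.067, 0.1855]
tool_rot: [-180.0, -0.0, 45.0]
force: [0.2, 0.0, -1.9]
grip_width: 0.0548
```

Request:
move_arm --pt "4.5 2.8 -1.3 0 0 0 -0.048" --pt "4.5 2.8 -1.3 0 0 0 -0.048" --pt "4.5 2.8 -1.3 0 0 0 -0.048" --pt "4.5 2.8 -1.4 0 0 0 -0.048" --pt "4.5 0 0 0 0 0 0"

```text
time_s: 6.07
tool_pos: [0.6484, 0.0612, 0.1848]
tool_rot: [-179.8, -0.3, 56.6]
force: [-1.0, 2.2, -2.1]
grip_width: 0.0543
```

Request:
move_arm --pt "4.5 0 0 0 0 0 0" --pt "4.5 0 0 0 0 0 0"

```text
time_s: 6.23
tool_pos: [0.6475, 0.0495, 0.1854]
tool_rot: [180.0, 0.1, 55.8]
force: [-0.3, 0.3, -0.6]
grip_width: 0.0545
```

Request:
move_arm --pt "4.5 0 0 2.0 0 0 0" --pt "4.5 0 0 2.5 0 0 0" --pt "4.5 0 0 2.0 0 0 0" --pt "4.5 0 0 1.0 0 0 0" --pt "4.5 0 0 0 0 0 0"

```text
time_s: 6.65
tool_pos: [0.6457, 0.0475, 0.108]
tool_rot: [-179.8, 0.2, 55.6]
force: [-0.3, -0.3, -0.9]
grip_width: 0.0543
```

Request:
move_arm --pt "4.5 0 0 0.3 0 0 0" --pt "4.5 0 0 0.2 0 0 0" --pt "4.5 0 0 0.1 0 0 0" --pt "4.5 0 0 0 0 0 0"

```text
time_s: 6.98
tool_pos: [0.6482, 0.0489, 0.1055]
tool_rot: [179.9, -0.1, 55.7]
force: [0.4, 0.2, -1.7]
grip_width: 0.0543
```

Request:
move_arm --pt "4.5 0 0 0.1 0 0 0" --pt "4.5 0 0 0.1 0 0 0" --pt "4.5 0 0 0 0 0 0"

```text
time_s: 7.23
tool_pos: [0.6476, 0.049, 0.1027]
tool_rot: [180.0, -0.0, 55.7]
force: [-0.2, -0.1, -1.9]
grip_width: 0.0545
```

Request:
move_arm --pt "4.5 0 0 0.1 0 0 0" --pt "4.5 0 0 0 0 0 0"

```text
time_s: 7.4
tool_pos: [0.6477, 0.049, 0.1016]
tool_rot: [180.0, -0.0, 55.7]
force: [0.5, 1.0, -1.1]
grip_width: 0.0542
```

Run:
```python
from h import *
c=viewer.read_camera("scene")["img"][:,:,::-1];cv2.imwrite("pics/c_scene.png",cv2.resize(c[130:330,240:420],(540,600),interpolation=2))
print(env.get_obs()["force"])
```

```text
[ 0.23516451  0.4967401  -0.83217411]
```

View pics/c_scene.png

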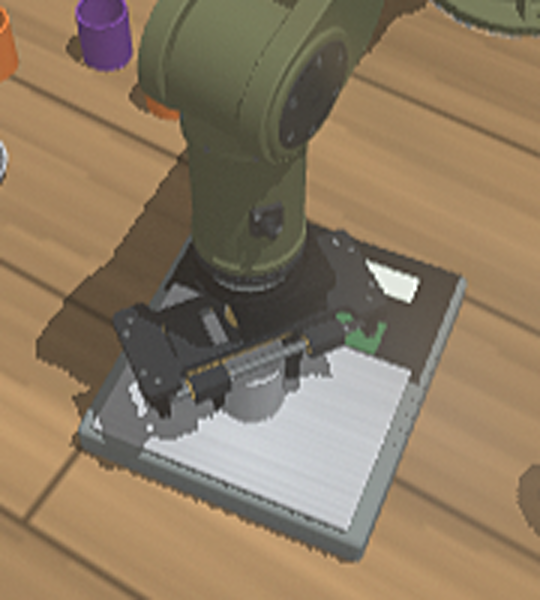

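The cup stands almost on the pan, at about its middle (crop 255,400). I'll nudge down until the force shows contact.

Request:
move_arm --pt "4.5 0 0 0.1 0 0 0" --pt "4.5 0 0 0 0 0 0"

```text
time_s: 7.62
tool_pos: [0.6477, 0.049, 0.1016]
tool_rot: [-180.0, -0.0, 55.7]
force: [-1.5, 0.1, 4.5]
grip_width: 0.0545
```

Request:
move_arm --pt "4.5 0 0 0.1 0 0 0" --pt "4.5 0 0 0 0 0 0"

```text
time_s: 7.78
tool_pos: [0.6477, 0.0489, 0.1015]
tool_rot: [-180.0, -0.1, 55.7]
force: [-6.1, -0.3, 9.9]
grip_width: 0.0544
```

Contact is made. I'll back off 1 mm, then open, and check that the cup stays before rising.

Request:
move_arm --pt "4.5 0 0 -0.1 0 0 0" --pt "6.0 0 0 0 0 0 0" --pt "7.0 0 0 0 0 0 0" --pt "7.6 0 0 0 0 0 0" --pt "7.6 0 0 0 0 0 0"

```text
time_s: 8.2
tool_pos: [0.6475, 0.0489, 0.1002]
tool_rot: [-180.0, 0.0, 55.7]
force: [-0.3, 0.4, -0.7]
grip_width: 0.0716
```

Request:
move_arm --pt "7.6 0 0 0 0 0 0" --pt "7.6 0 0 -1.0 0 0 0" --pt "7.6 0 0 -2.0 0 0 0" --pt "7.6 0 0 -3.0 0 0 0" --pt "7.6 0 0 -3.0 0 0 0"

```text
time_s: 8.62
tool_pos: [0.647, 0.0488, 0.1915]
tool_rot: [-179.9, 0.1, 55.7]
force: [0.9, 0.6, 0.7]
grip_width: 0.0761
```

Request:
move_arm --pt "7.6 0 0 -2.0 0 0 0" --pt "7.6 0 0 0 0 0 0" --pt "7.6 0 0 0 0 0 0"

```text
time_s: 8.87
tool_pos: [0.6485, 0.0488, 0.2127]
tool_rot: [179.9, -0.2, 55.7]
force: [-0.1, -1.1, -0.2]
grip_width: 0.0757
```

Run:
```python
from h import *
from scipy.spatial.transform import Rotation as R
o=env.get_obs();c=viewer.read_camera("wrist");img=c["img"][:,:,::-1].copy()
T=np.eye(4);T[:3,:3]=R.from_euler('xyz',o["tool_rot"],degrees=True).as_matrix();T[:3,3]=o["tool_pos"]
E=np.linalg.inv(T@c["mount"]);print(o["tool_pos"],o["tool_rot"])
def dots(P,col):
    for p in P:
        u=proj(c,np.array(p),E);cv2.circle(img,tuple(int(v) for v in u.round()),1,col,-1)
dots([[.6475+.027*np.cos(a),.049+.027*np.sin(a),.12] for a in np.arange(0,6.28,.3)],(0,0,255))
dots([[.48495,.08814,.049],[.5017,-.0307,.049]],(0,0,255))
cv2.imwrite("pics/d_wrist.png",img)
s=viewer.read_camera("scene")["img"][:,:,::-1];cv2.imwrite("pics/d_scene.png",cv2.resize(s[130:330,240:420],(540,600),interpolation=2))
```

```text
[0.64851302 0.04876963 0.21272899] [ 1.79857460e+02 -1.53655330e-01  5.57300533e+01]
```

View pics/d_wrist.png

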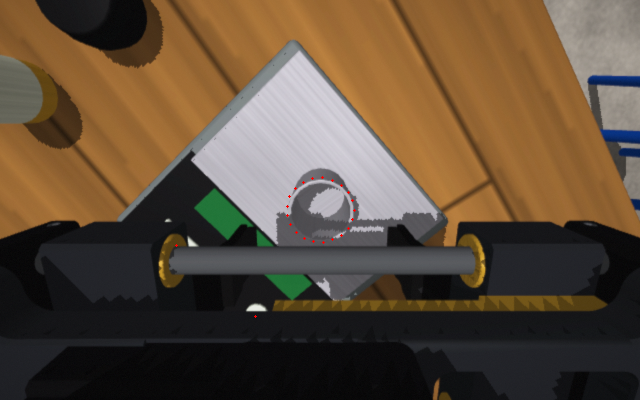

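View pics/d_scene.png

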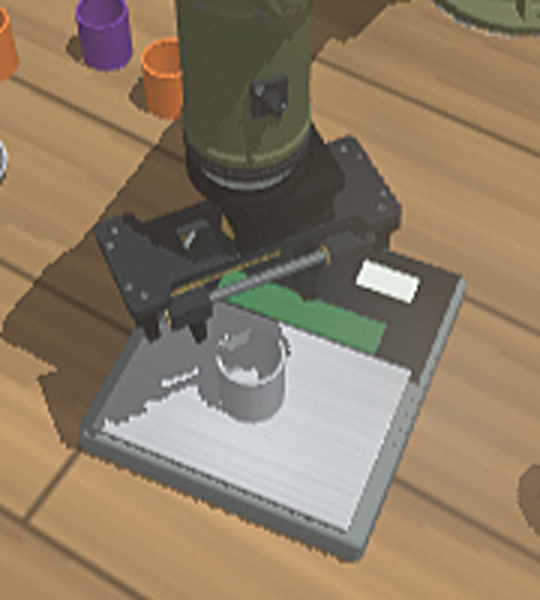

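Run:
```python
from h import *
from plan import *
o=env.get_obs();p=o["tool_pos"];N=8
# scene cam check of tare key
s=viewer.read_camera("scene");print("proj tare in scene",proj(s,np.array([.48495,.08814,.049])),"cup err")
img=cv2.resize(s["img"][210:240,345:395,::-1],(750,450),interpolation=2);cv2.imwrite("pics/e.png",img)
y=np.linspace(o["tool_rot"][2],8,N+1)[1:]
plan(p,o["tool_rot"][2],[(np.array(p)*(1-t)+np.array([.485,.088,p[2]])*t,q) for t,q in zip(np.linspace(0,1,N+1)[1:],y)],0)
```

```text
proj tare in scene [368.82046249 222.57415371] cup err
[[0.0, -0.74, -1.95, 0.0, 0.0, 0.0, 0.104], [0.0, -0.93, -1.86, 0.0, 0.0, 0.0, 0.104], [0.0, -1.12, -1.75, 0.0, 0.0, 0.0, 0.104], [0.0, -1.3, -1.63, 0.0, 0.0, 0.0, 0.105], [0.0, -1.47, -1.48, 0.0, 0.0, 0.0, 0.104]]
[[0.0, -1.61, -1.33, 0.0, 0.0, 0.0, 0.104], [0.0, -1.73, -1.15, 0.0, 0.0, 0.0, 0.104], [0.0, -1.85, -0.96, 0.0, 0.0, 0.0, 0.104]]
[0.48500595 0.08800561 0.20983502] [180.           0.           8.01488018]
```

View pics/e.png

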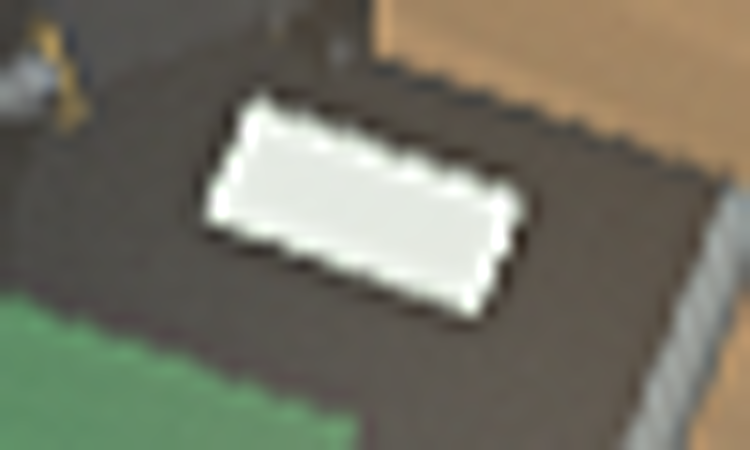

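The key's centre in the scene crop is (364,206), which is pixel (368.8,223.2). The projection of my estimate is (368.8,222.6), so the two agree within 1–2 mm.

Request:
move_arm --pt "0 -0.7 -2.0 0 0 0 0.104" --pt "0 -0.9 -1.9 0 0 0 0.104" --pt "0 -1.1 -1.7 0 0 0 0.104" --pt "0 -1.3 -1.6 0 0 0 0.104" --pt "0 -1.5 -1.5 0 0 0 0.104" --force 10

```text
time_s: 9.43
tool_pos: [0.5446, 0.074, 0.2089]
tool_rot: [-180.0, 0.2, 25.6]
force: [-0.3, 1.1, 0.6]
grip_width: 0.0506
```

Request:
move_arm --pt "0 -1.6 -1.3 0 0 0 0.104" --pt "0 -1.7 -1.2 0 0 0 0.104" --pt "0 -1.9 -1.0 0 0 0 0.104" --pt "0 0 0 0 0 0 0" --pt "0 0 0 0 0 0 0"

```text
time_s: 9.85
tool_pos: [0.4842, 0.0896, 0.2098]
tool_rot: [-180.0, 0.1, 8.2]
force: [0.4, 0.1, 0.5]
grip_width: 0.0172
```

Request:
move_arm --pt "0 0 0 0 0 0 0" --pt "0 0 0 0 0 0 0"

```text
time_s: 10.02
tool_pos: [0.4859, 0.0887, 0.2103]
tool_rot: [180.0, 0.0, 8.1]
force: [-0.9, -0.3, 0.3]
grip_width: 0.0048
```

Run:
```python
from h import *
o=env.get_obs();print(o["tool_pos"],o["tool_rot"],o["grip_width"],o["force"])
```

```text
[0.48589113 0.08865944 0.21026451] [1.79953661e+02 6.53889920e-03 8.07325553e+00] 0.004822862580107958 [-0.92460536 -0.31977248  0.26589291]
```

Request:
move_arm --pt "0 -0.1 0 2.0 0 0 0" --pt "0 0 0 3.0 0 0 0" --pt "0 0 0 3.0 0 0 0" --pt "0 0 0 2.0 0 0 0" --pt "0 0 0 1.0 0 0 0"

```text
time_s: 10.43
tool_pos: [0.4831, 0.0878, 0.0976]
tool_rot: [179.9, 0.2, 8.0]
force: [-1.0, 0.4, -0.2]
grip_width: 0.0004
```

Request:
move_arm --pt "0 0 0 1.0 0 0 0" --pt "0 0 0 0.8 0 0 0" --pt "0 0 0 0 0 0 0" --pt "0 0 0 0 0 0 0"

```text
time_s: 10.77
tool_pos: [0.4849, 0.089, 0.083]
tool_rot: [180.0, -0.0, 8.1]
force: [0.3, 0.3, 0.0]
grip_width: 0.0005
```

Run:
```python
from h import *
o=env.get_obs();print(o["tool_pos"],o["tool_rot"],o["grip_width"],o["force"])
s=viewer.read_camera("scene")["img"][:,:,::-1];cv2.imwrite("pics/f_scene.png",cv2.resize(s[130:330,240:420],(540,600),interpolation=2))
s=viewer.read_camera("top")["img"][:,:,::-1];cv2.imwrite("pics/f_top.png",cv2.resize(s[90:230,220:360],(560,560),interpolation=2))
```

```text
[0.48492041 0.08898596 0.08300233] [ 1.79996350e+02 -4.01892508e-02  8.06019893e+00] 0.0005496971345476741 [0.32796781 0.33186818 0.02341845]
```

View pics/f_scene.png

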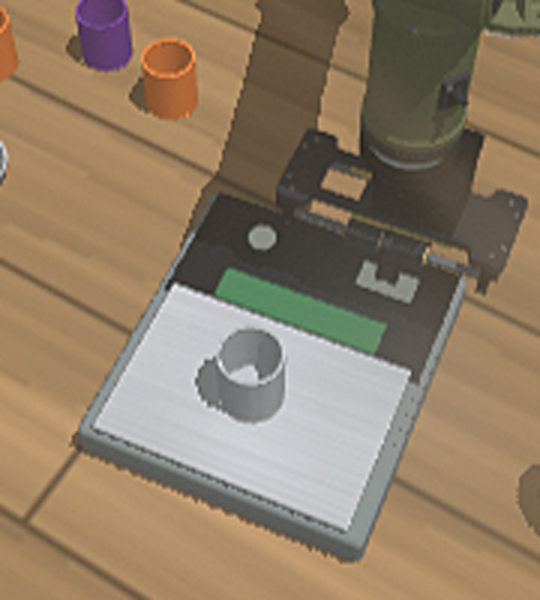

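View pics/f_top.png

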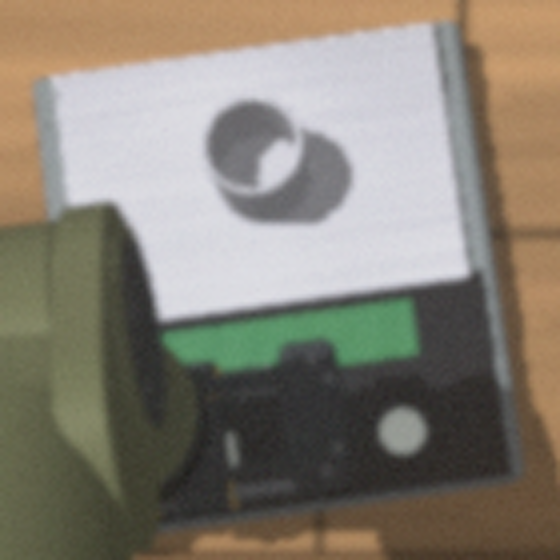

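The cup stands upright at the pan's middle: its rim is at (253,146) in the top crop, against a pan centre of about (260,176) plus the parallax from the cup's height. The fingertips are over the middle of the oblong key at (387,280) in the scene crop. The round key is clear. Pressing in small steps.

Request:
move_arm --pt "0 0 0 0.4 0 0 0" --pt "0 0 0 0.3 0 0 0" --pt "0 0 0 0.1 0 0 0" --pt "0 0 0 0 0 0 0"

```text
time_s: 11.2
tool_pos: [0.4842, 0.089, 0.0744]
tool_rot: [-180.0, 0.0, 8.1]
force: [-1.3, -0.4, -1.1]
grip_width: 0.0004
```

Request:
move_arm --pt "0 0 0 0.1 0 0 0" --pt "0 0 0 0 0 0 0"

```text
time_s: 11.37
tool_pos: [0.4843, 0.0891, 0.0737]
tool_rot: [-180.0, 0.0, 8.1]
force: [-0.2, -0.6, 2.4]
grip_width: 0.0006
```

Request:
move_arm --pt "0 0 0 0.1 0 0 0" --pt "0 0 0 0 0 0 0"

```text
time_s: 11.53
tool_pos: [0.4844, 0.0891, 0.0728]
tool_rot: [-180.0, 0.0, 8.1]
force: [-0.9, -0.1, 5.4]
grip_width: 0.0003
```

Request:
move_arm --pt "0 0 0 0.05 0 0 0" --pt "0 0 0 0 0 0 0" --pt "0 0 0 0 0 0 0" --pt "0 0 0 0 0 0 0" --pt "0 0 0 0 0 0 0"

```text
time_s: 11.95
tool_pos: [0.4844, 0.0891, 0.0725]
tool_rot: [-180.0, -0.0, 8.1]
force: [-2.3, 0.1, 5.5]
grip_width: 0.0007
```

Request:
move_arm --pt "0 0 0 0 0 0 0" --pt "0 0 0 0 0 0 0"

```text
time_s: 12.12
tool_pos: [0.4844, 0.0891, 0.0725]
tool_rot: [-180.0, -0.0, 8.1]
force: [-2.2, 0.1, 5.5]
grip_width: 0.0004
```

Request:
move_arm --pt "0 0 0 -0.5 0 0 0" --pt "0 0 0 -2.0 0 0 0" --pt "0 0 0 -3.0 0 0 0" --pt "0 0 0 -4.0 0 0 0" --pt "0 0 0 -4.0 0 0 0"

```text
time_s: 12.53
tool_pos: [0.4835, 0.0885, 0.208]
tool_rot: [179.9, 0.1, 8.0]
force: [2.0, 1.0, 0.1]
grip_width: 0.0008
```

Request:
move_arm --pt "0 0 0 -2.0 0 0 0" --pt "0 -4.0 0 0 0 0 0" --pt "0 0 0 0 0 0 0" --pt "0 0 0 0 0 0 0"

```text
time_s: 12.87
tool_pos: [0.4433, 0.0833, 0.2272]
tool_rot: [-179.9, -0.0, 8.1]
force: [0.4, -0.1, 0.4]
grip_width: 0.0006
```

Run:
```python
from h import *
o=env.get_obs();print(o["tool_pos"],o["tool_rot"],o["grip_width"],o["force"],o["joint_velocities"])
s=viewer.read_camera("scene");g=s["img"][:,:,::-1].copy()
for z in(.055,.12):
  for a in np.arange(0,6.28,.4):
    u=proj(s,np.array([.6465+.027*np.cos(a),.0505+.027*np.sin(a),z]));cv2.circle(g,tuple(int(v) for v in u.round()),0,(0,0,255),-1)
cv2.imwrite("pics/g_scene.png",cv2.resize(g[130:330,240:420],(540,600),interpolation=0))
```

```text
[0.44328234 0.08327652 0.22719753] [-1.79855037e+02 -2.86528701e-02  8.11334853e+00] 0.0006323007351284468 [ 0.42004681 -0.10241185  0.38138612] [ 0.16128833  3.2360236   0.33504026 -2.56416396 -0.46401114 -1.44044396
  0.58218787]
```

View pics/g_scene.png

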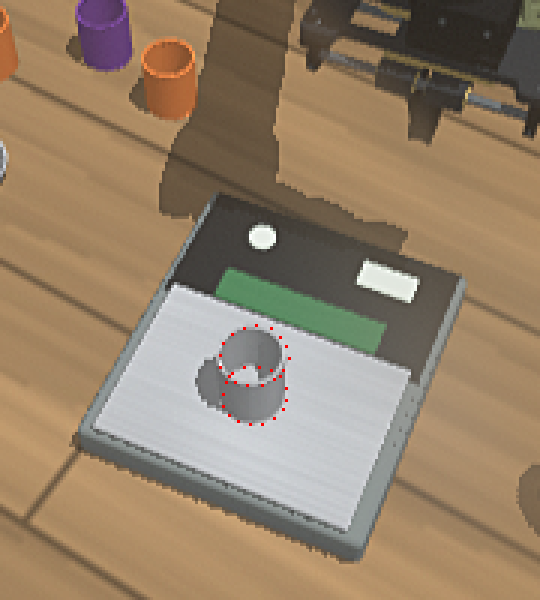

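The cup is upright within about 2 mm of the pan's centre (crop 252,380), the tare key is free again, and the hand is well clear.

Request:
move_arm --pt "0 0 0 0 0 0 0" --pt "0 0 0 0 0 0 0" --pt "0 0 0 0 0 0 0"

```text
time_s: 13.17
tool_pos: [0.4452, 0.0833, 0.2268]
tool_rot: [179.9, 0.0, 8.0]
force: [0.3, -0.0, 0.6]
grip_width: 0.0001
```

```bash
python3 -c "
from cell import job
print(job.sign_off())"
```

```text
the job is handed in; nothing more can be done
None
```

I set the plain grey steel cup upright on the pan and let go of it. I then pressed the oblong tare key at about 5.5 N for roughly 0.6 s, took the hand away and handed the job in at about 13 s.

- **Cup:** in the last scene picture it stands upright within about 2 mm of the pan's centre.
- **Tare key:** the picture shows nothing touching it. I had no direct reading of whether the press registered. The wrist force held at 5.5 N, above the 2.5 N needed, with about 1 N of noise on the readings.
- **Round key:** it was not touched.
- **Hand:** it is clear of everything, with the wrist force back near zero.

No check failed or disagreed by more than about 2 mm. Measured tool positions wandered by up to 5 mm while moving, but were steady at contact.

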